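Cover the weighed pail and lift it off the scale by its bail

ROBOT

A 7-joint arm with a two-finger parallel gripper is mounted at the origin on the work surface. World frame = base frame: x ahead of the robot, y to its left, z up, the work surface at z = 0. Lengths are in mm, angles in rad, forces in N, time in s.
With the tool pointing down it reaches from about 400 to 850 mm from the base axis. Payload 10.4 kg.
Tool frame: the origin (TCP) lies between the finger pads; the fingertips stand ahead of it and the grasp point (between the pads) lies 11 mm behind it (tip_reach is the z of the fingertips in the tool frame, in mm); z points along the fingers, y is the line along which they close (so a half turn about z gives the same grasp; the last joint's range is limited). The gripper opens to 85 mm and grips with 20 to 120 N. Pads are 22 mm wide; open, the fingers measure 114 mm over their backs; the gripper's body (76 mm by 85 mm) begins 54 mm behind the grasp point. The pads swing forward as they close: fully open they stand 13 mm farther back than shut.
Start: joints at [-0.023, 0.332, -0.065, 1.46, 0.022, 1.35, -0.088], TCP at [625.023, 0.019, 203.338] pointing down, gripper open.
Joint ranges: [-2.6, 2.6], [-0.5, 2.12], [-1.47, 1.34], [0.16, 2.42], [-1.27, 4.41], [0.06, 2.06], [-2.6, 2.6]. Speed limits (rad/s): [2.22, 2.22, 2.79, 2.79, 3.14, 3.14, 3.14].

INTERFACE

Orientations are given as a unit quaternion [w, x, y, z].
In Python, from cell import observe, capture, camera_model, job_done, tip_reach gives the robot as it stands.
- The arm moves only by the tool carry_out, never from a script. Its argument "series" is a list of rows, each a list of 6 numbers: the shift along the world's x, y, z as a fraction of full scale, then the turn, a rotation vector about the world's x, y, z as a fraction of full scale. In form: [[tx, ty, tz, rx, ry, rz], ...]. A call has 1 to 8 rows; each row is the pose to reach, as a shift and turn from the pose commanded when the call began; what a row does not reach only later rows make up. Full scale, the value 1, is 12 cm for a shift and 45 degrees for a turn. A row lasts 1/10 s, in which the tool goes at most 50 mm and 8.59 degrees, less where a joint would pass 70% of its speed; a pose out of reach is approached as far as the arm can. A call with a number of a shift or a turn outside -1 to 1 is refused whole. A call with a gripper value outside its range is refused whole. "fingers" is the opening, from 0 (shut) to 1 (fully open), set as the call begins (left out, the last holds). The fingers move at their own pace and stop on an object; "squeeze" is the grip in N (left out, the last holds). Time passes only in rows, so rows that repeat a pose let the fingers close. It gives the time, the measured TCP pose, the force, the opening and the grip force at its end, in the units of the state.
- observe(): the state, without advancing time (a new reading comes with each control period).
- capture(name): name is "scene" or "side" or "wrist"; returns the picture (480x640x3 uint8, blue, green, red); there is no depth.
- camera_model(name): a dict with "camera_matrix" (3x3 intrinsics, pixels), "k1" (the pictures are not rectified: a ray, as slopes to the right and down, at radius r is drawn at 1 + k1 r^2 times it, then the intrinsics apply), "R" (3x3) and "t" (3): a world point X has camera coordinates R X + t. Camera axes: x right, y down, z forward; pixel columns grow to the right and rows downward; lengths in mm; the calibration is good to about 2 mm. A picture is of the moment at which its call begins: read the wrist's pose just before it. camera_model takes no time and is no camera call; for the wrist camera it gives the pose at the moment of the call.
- job_done(): hands the job in; it is judged then, once.
The state is a dict: "t": time; "q": joint angles; "dq": joint speeds; "tau": joint torques, N m; "position": TCP position; "tcp_rot": TCP orientation; "contact_force": force on the tool from outside, world axes, zero at the start; "torque": the same for the moment, N m; "finger_gap": finger opening in mm; "grip_force": force on a finger pad.
Only numpy, scipy, OpenCV 4.12 (cv2) and the standard library are available. Lean on these libraries where they do the work, as an engineer would, in place of code of your own. Each camera call takes 0.05 s, during which the arm holds its last target. There are 200 camera calls.

TASK

The small pail of rusks on the bench scale has been weighed out: set its lid (the larger of the two lids on the bench) down into the pail's mouth, without dropping it, so that it sits fully home and level, and let go of it. Then raise the pail's bail handle upright, lift the pail by it straight up, about 8 cm clear of the scale, and finish while holding it there over the scale by the handle, steady and level with the lid still seated. Do not tip the pail, and leave everything else on the bench where it is.

Things in the scene. Friction and masses are not known exactly. Their poses are not given: they have to be found in the camera images.
- pail: Loose steel pail of rusk pieces (0.5 kg) on the scale. Origin: centre of underside; z up. 85 mm high, outer radius 47 mm at foot, 56 mm at rim, mouth inner radius 53 mm. Its bail (handle) is hinged at z = 76 mm on a line along the pail's y through its axis, and leans to the pail's -x side, at any yaw. Its weight is low: it hangs level when lifted by mid-bail.
- bail (a joint): Hinge angle of the bail, rad. 0 = as at the start: resting on its stop, leaning 1.0 rad (57 deg) from upright towards the pail's -x side; 1.0 = upright over the pail's axis; 2.0 = resting on the other stop. Light hinge: falls to a stop when let go.
- bail_grip (a point): Centre of the bail's black grip sleeve, a round bar 12 mm thick, 60 mm long, that turns on its wire with slight friction, parallel to the pail's y, 88 mm from the hinge line. 6 mm wire legs run down to the ears at y = +-64 mm. At the start it is 74 mm to the pail's -x side of its axis, 124 mm above its underside; upright, 164 mm above it.
- lid: Loose steel lid of the pail, 0.14 kg, larger of two alike lids, knob up on the bench. Origin: centre of underside; z up. Tapered plug (radius 45 mm, 50 mm at z = 10), plate radius 58 mm from z = 10 to 18 mm, black round knob 26 mm wide at z = 24 to 44 mm. Seated, the plate rests on the rim: lid origin 75 mm above the pail's underside, on its axis; knob top at 119 mm.
- platform (a point): Centre of the top of the scale's flat steel platform, 45 mm above the bench; platform 180 mm (its x) by 190 mm (its y). The scale is a grey bench scale fixed to the bench, 230 by 190 mm, with a display and keys on its -x end (towards the robot).
- scale: The bench scale itself; origin under its centre on the bench, z up. The platform centre is at x = +25 mm. It does not move.
- small_lid: Bystander: smaller lid of the same make, plate radius 37 mm, knob 20 mm in diameter and top at 44 mm, on the bench. Origin: centre of underside.
- cup: Bystander: open steel cup, radius 32 mm, 65 mm high. Origin: centre of underside.
- scraper: Bystander: dough scraper lying flat on the bench, steel blade 110 by 150 mm with a black handle 20 mm thick along its -x edge. Origin: underside, near the blade's centre.
- bottle: Bystander: closed drink bottle, radius 31 mm, 160 mm high, at the right of the bench. Origin: centre of underside.
- rusk_a: Bystander: one of three loose rusk sticks, 120 x 22 x 16 mm, on the fixed baking tray at the left side of the bench. Origin: centre of underside.
- rusk_b: Bystander: another such loose rusk stick on the tray.
- rusk_c: Bystander: another such loose rusk stick on the tray.
There are look-alikes about, which are no part of the job. Leave any brown, purple or yellow look-alike of the lid alone.

How it is judged:
By the outcome, as a careful person would: the job done as asked, in the order asked, and still so for the second after the job is handed in, while the arm keeps its last pose, push and grip.
It also fails if it takes over 62 s, if anything falls off the work surface, if the arm or the gripper's body presses on something with over 40 N, if the wrist force passes 120 N, or if a joint passes its speed limit or range.

## Working session

There is one attempt and no reset: what is moved stays moved. The work goes in short steps, Python scripts to look and compute and a tool call to move; the robot and the scene stay as the last step left them, time stands still between calls to the robot, and variables do not carry over. Pictures are saved under pics/ and viewed, at most 10 in all, crops included, and the job is handed in when it is done.

Besides the shell and the picture viewer there is one more tool, called after "Emit:" as a command line: name --pt "numbers of a row" for each row, then --argument value for the rest. carry_out: Moves the arm, as the interface text tells. Its arguments: {"type":"object","properties":{"series":{"type":"array","items":{"type":"array","items":{"type":"number","minimum":-1,"maximum":1}}},"fingers":{"type":"number"},"squeeze":{"type":"number"}},"required":["series"]}

```bash
mkdir -p pics; ls; python3 - <<'E'
from cell import *
import cv2
for n in("scene","side"):
    cv2.imwrite(f"pics/{n}0.png",capture(n)); m=camera_model(n); print(n,m)
print(tip_reach() if callable(tip_reach) else tip_reach); print(observe())
E
```

```text
pics
scene {'camera_matrix': array([[616.35364723,   0.        , 317.36654573],
       [  0.        , 616.35364723, 244.54004241],
       [  0.        ,   0.        ,   1.        ]]), 'k1': 0.05201257015596525, 'R': array([[-0.61233703,  0.79044973,  0.01525048],
       [ 0.63218578,  0.50113599, -0.59093473],
       [-0.47474677, -0.35221008, -0.80657521]]), 't': array([ 279.02641728, -217.85357262, 1774.47658124])}
side {'camera_matrix': array([[592.54285897,   0.        , 325.84461665],
       [  0.        , 592.54285897, 242.99672085],
       [  0.        ,   0.        ,   1.        ]]), 'k1': -0.17882643366217393, 'R': array([[ 0.70650785, -0.70747481,  0.0180569 ],
       [-0.33463161, -0.35643894, -0.87233764],
       [ 0.62359309,  0.61027098, -0.48857035]]), 't': array([-326.65661703,  252.13233894, 1101.81689437])}
8.0
{'t': 0.1, 'q': array([-0.02259283,  0.33276044, -0.06472199,  1.46085602,  0.02161895,
        1.34988012, -0.08848104]), 'dq': array([ 0.00061348, -0.00029163, -0.00083712, -0.00029723,  0.00141363,
        0.00041257,  0.0004544 ]), 'tau': array([ 9.25707973e-04, -6.26745987e+01,  4.87730233e-02, -3.92438293e+01,
        1.62844139e-02,  6.89412060e-03, -5.92459219e-05]), 'position': array([ 6.24638635e+02, -1.93857415e-03,  2.02626314e+02]), 'tcp_rot': array([-4.02950747e-04,  7.07086879e-01,  7.07126425e-01, -4.49701237e-04]), 'contact_force': array([-0.55726837, -0.37787833,  1.1432414 ]), 'torque': array([ 0.04505335,  0.02066722, -0.00442621]), 'grip_force': 0.0, 'finger_gap': 85.00857520542117}
```

View pics/scene0.png

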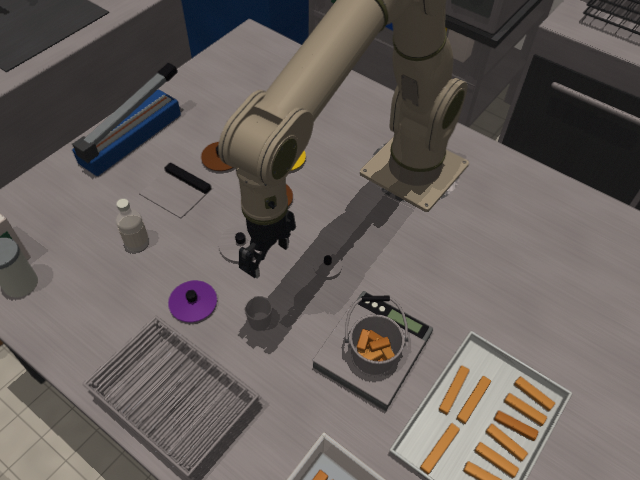

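View pics/side0.png

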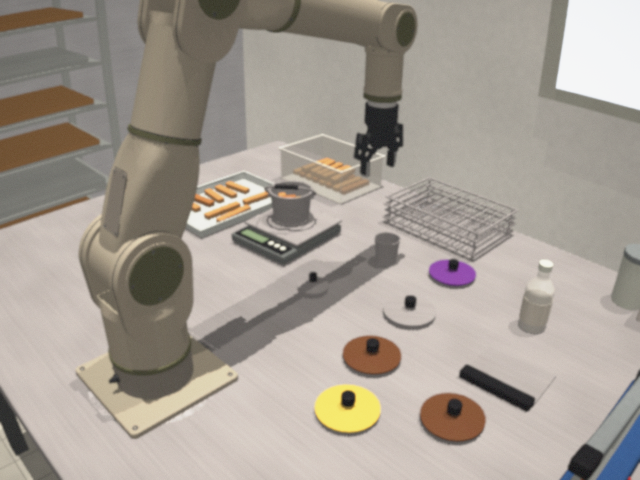

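Scene: steel lids: large at (235,245), knob (240,239); small at (330,266), knob (327,260). Pail at (377,345) on the scale, with its black bail grip at (375,298). Side: large lid at (410,312), knob (411,301); small lid at (314,287), knob (313,276); pail at (291,205), grip at (287,187).

Could be mistaken for the lid: brown (372,355), brown (453,415), yellow (347,408), purple (452,272) and the small steel lid (314,287), all in the side view. By the description, the choice is the steel lid at (410,312).

```bash
cat > h.py <<'E'
import numpy as np, cv2
from cell import *
def ray(m,px):
    p=np.asarray(px,float).reshape(-1,1,2)
    u=cv2.undistortPoints(p,m["camera_matrix"],np.array([m["k1"],0,0,0.])).reshape(-1,2)
    d=np.c_[u,np.ones(len(u))]@m["R"]
    return -m["R"].T@m["t"], d/np.linalg.norm(d,axis=1)[:,None]
def plane(m,px,z):
    c,d=ray(m,px); return c+d*((z-c[2])/d[:,2])[:,None]
def tri(ms,pxs):
    A=np.zeros((3,3));b=np.zeros(3);L=[]
    for m,p in zip(ms,pxs):
        c,d=ray(m,p);P=np.eye(3)-np.outer(d[0],d[0]);A+=P;b+=P@c;L.append((P,c))
    x=np.linalg.solve(A,b); return x,[np.linalg.norm(P@(x-c)) for P,c in L]
def proj(m,X):
    X=np.atleast_2d(np.asarray(X,float)); r=cv2.Rodrigues(m["R"])[0]
    return cv2.projectPoints(X,r,m["t"],m["camera_matrix"],np.array([m["k1"],0,0,0.]))[0].reshape(-1,2)
E
python3 - <<'E'
from h import *
S,D=camera_model("scene"),camera_model("side")
for n,a,b in[("lidknob",(240,239),(411,302)),("smallknob",(327,260),(313,277)),("grip",(375,298),(287,187)),("pail",(377,322),(290,190))]:
    print(n,*tri([S,D],[a,b]))
w=camera_model("wrist");print(w,-w["R"].T@w["t"])
i=cv2.imread("pics/side0.png")[160:340,230:450]
j=cv2.imread("pics/scene0.png")[270:400,290:450]
cv2.imwrite("pics/c.png",np.vstack([cv2.resize(i,(600,491))[:,:],])); 
cv2.imwrite("pics/c2.png",cv2.resize(j,None,fx=4,fy=4,interpolation=cv2.INTER_CUBIC))
E
```

```text
lidknob [ 514.11267208 -207.52540497   29.49252209] [np.float64(1.2384248030525113), np.float64(1.2384248030525533)]
smallknob [428.47638402   8.73413033  31.65385285] [np.float64(0.06634499995696297), np.float64(0.06634499995703366)]
grip [521.53363611 202.02026773 166.30587691] [np.float64(1.599160047879937), np.float64(1.5991600478798413)]
pail [554.4132966  230.57286327 139.09568598] [np.float64(3.464254543241837), np.float64(3.464254543241749)]
{'camera_matrix': array([[331.31713382,   0.        , 318.52314408],
       [  0.        , 331.31713382, 245.02010377],
       [  0.        ,   0.        ,   1.        ]]), 'k1': 0.002151921987053932, 'R': array([[ 9.99997875e-01,  7.66555825e-04, -1.91388866e-03],
       [ 1.24646639e-03, -9.64226041e-01,  2.65078457e-01],
       [-1.64222385e-03, -2.65080279e-01, -9.64224947e-01]]), 't': array([-624.73485742,  -34.86107917,  378.31967192])} [625.39826843  67.15001794 372.83051379]
```

View pics/c2.png

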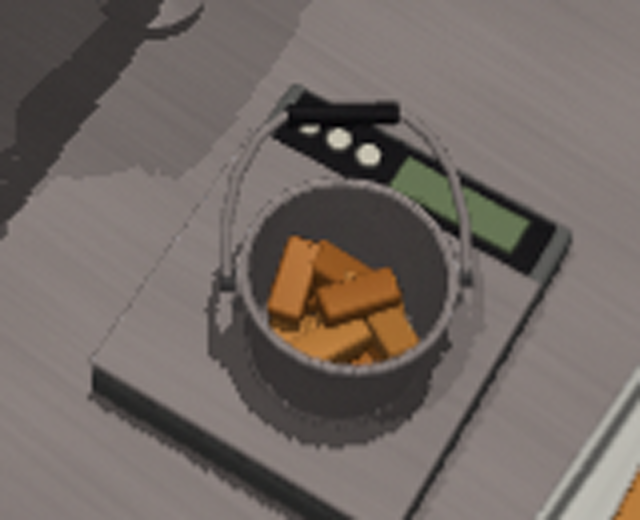

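The crop shows the open pail with the rim centre at about (378,339) in full-image pixels. The grip sleeve runs (362,298)–(390,298), and the ears are at (347,341) and (407,340). The bail leans towards the display.

Emit:
carry_out --pt "-0.25 0.4 0.3 0 0 0" --pt "-0.5 0.9 0.5 0 0 0" --pt "-0.5 0.9 0.5 0 0 0" --pt "-0.5 0.9 0.5 0 0 0" --pt "-0.5 0.9 0.5 0 0 0"

```text
t: 0.6
position: [564.9, 108.5, 263.4]
tcp_rot: [0.0, 0.707, 0.708, 0.0]
contact_force: [0.5, -0.4, 0.5]
finger_gap: 85.2
grip_force: 0.0
```

```bash
python3 - <<'E'
from h import *
S,D=camera_model("scene"),camera_model("side")
e=plane(S,[(346.75,340.75),(406.75,340)],121);g=plane(S,[(362.5,297.75),(390,297.75)],169)
print(e,e.mean(0),g,g.mean(0),np.linalg.norm(e[0]-e[1]),np.linalg.norm(g[0]-g[1]))
print(plane(S,[(378.3,339.3)],130))
w=camera_model("wrist");im=capture("wrist");cv2.imwrite("pics/w1.png",im)
np.savez("w1.npz",**w)
# unoccluded-by-arm now: scene/side too
cv2.imwrite("pics/scene1.png",capture("scene"));cv2.imwrite("pics/side1.png",capture("side"))
print(observe()["position"])
E
```

```text
[[619.57947688 203.59827503 121.        ]
 [538.96232487 302.76649956 121.        ]] [579.27090088 253.1823873  121.        ] [[537.8645743  182.47710058 169.        ]
 [501.34277772 228.63541052 169.        ]] [519.60367601 205.55625555 169.        ] 127.80243328380357 58.859418973784166
[[579.57094836 256.30419926 130.        ]]
[565.18624713 106.35914717 262.37220291]
```

View pics/w1.png

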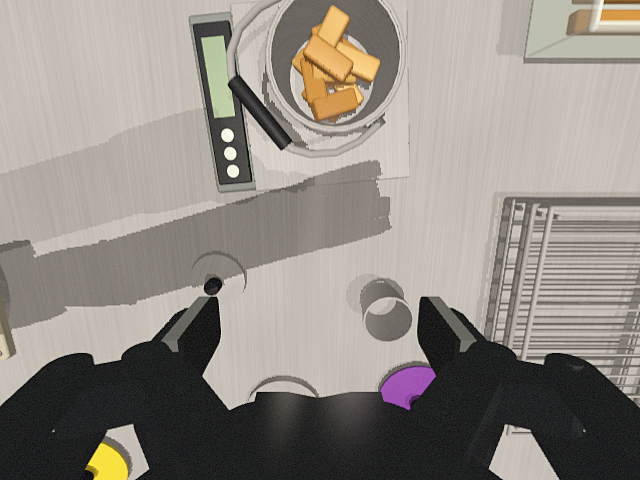

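Wrist view: pail rim from left (266,55) to right (405,50) with its bottom at (335,132). The grip sleeve runs (232,80)–(287,146), and the cup is at (385,310). The steel small lid is at (218,275), and the edge of the large lid is at (285,380).

```bash
python3 - <<'E'
from h import *
from scipy.optimize import least_squares
w=dict(np.load("w1.npz"))
p=plane(w,[(266,55),(405,50),(335,132),(285,103),(390,100)],130)[:,:2]
r=least_squares(lambda c:np.hypot(*(p-c[:2]).T)-c[2],[579,254,56]);print("rim",r.x,r.fun)
g=plane(w,[(232,80),(287,146)],169);print("grip",g,g.mean(0))
# scene lid, now unoccluded? mask
for n in("scene","side"):
    m=camera_model(n);q=proj(m,[[514,-207,18],[514,-207,44],[579,254,130]]);print(n,q)
c=proj(camera_model("scene"),[514,-207,18])[0].astype(int);i=cv2.imread("pics/scene1.png")[c[1]-40:c[1]+40,c[0]-50:c[0]+50]
c2=proj(camera_model("side"),[514,-207,18])[0].astype(int);j=cv2.imread("pics/side1.png")[c2[1]-40:c2[1]+40,c2[0]-50:c2[0]+50]
print(c,c2)
cv2.imwrite("pics/l.png",cv2.resize(np.hstack([i,j]),None,fx=4,fy=4,interpolation=cv2.INTER_CUBIC))
E
```

```text
rim [579.39136325 251.87736662  56.67354576] [ 0.84532428 -0.11299502  1.22684819 -1.60479595 -0.3543815 ]
grip [[502.06028354 227.31672093 169.        ]
 [541.04218632 181.38215812 169.        ]] [521.55123493 204.34943953 169.        ]
scene [[240.08166643 241.71283924]
 [239.2017336  235.62991024]
 [377.55132989 338.50139118]]
side [[409.7246667  306.25778845]
 [410.82047287 296.43052968]
 [289.73348103 187.63223805]]
[240 241] [409 306]
```

View pics/l.png

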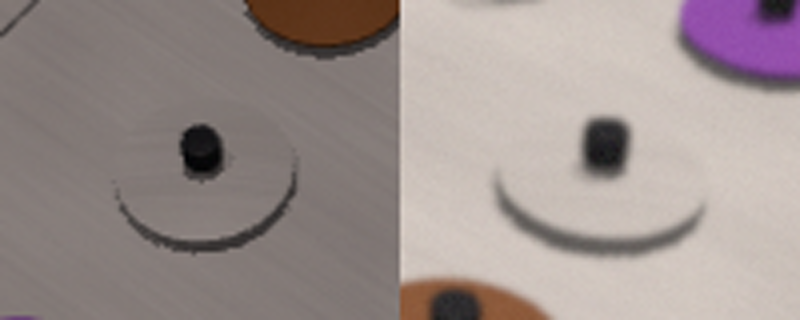

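The crop confirms the choice: in both views it is a plain steel lid with a black knob. The knob centre is at scene (240.5,238.2) and side (410.3,301.8), and the plate is about 58 mm in radius. I'll move over it and refine with the wrist camera.

Emit:
carry_out --pt "-0.1 -0.4 0 0 0 0" --pt "-0.15 -0.8 0 0 0 0" --pt "-0.15 -1 0 0 0 0"

```text
t: 1.05
position: [546.2, -18.1, 262.9]
tcp_rot: [0.0, 0.709, 0.705, -0.001]
contact_force: [1.5, -0.7, 0.8]
finger_gap: 85.6
grip_force: 0.0
```

Emit:
carry_out --pt "-0.1 -0.4 -0.1 0 0 0" --pt "-0.15 -0.8 -0.2 0 0 0" --pt "-0.15 -1 -0.2 0 0 0"

```text
t: 1.35
position: [526.5, -138.1, 237.3]
tcp_rot: [-0.001, 0.71, 0.705, -0.002]
contact_force: [0.9, 1.4, -0.2]
finger_gap: 85.3
grip_force: 0.0
```

Emit:
carry_out --pt "-0.1 -0.4 -0.3 0 0 0" --pt "-0.12 -0.63 -0.5 0 0 0" --pt "-0.12 -0.63 -0.5 0 0 0" --pt "-0.12 -0.63 -0.5 0 0 0" --pt "-0.12 -0.63 -0.5 0 0 0"

```text
t: 1.85
position: [515.2, -207.1, 179.8]
tcp_rot: [0.0, 0.707, 0.707, 0.0]
contact_force: [0.2, 0.9, -0.9]
finger_gap: 85.4
grip_force: 0.0
```

```bash
python3 - <<'E'
from h import *
S,D=camera_model("scene"),camera_model("side")
print(plane(S,[(240.5,238.2)],34),plane(D,[(410.3,301.75)],34),tri([S,D],[(240.5,238.2),(410.3,301.75)]))
w=camera_model("wrist");im=capture("wrist");cv2.imwrite("pics/w2.png",im);np.savez("w2.npz",**w)
print(proj(w,[[514,-207,44],[514+58,-207,18],[514-58,-207,18],[514,-207-58,18]]))
print(observe()["position"],observe()["contact_force"])
E
```

```text
[[ 512.98858075 -204.64039803   34.        ]] [[ 509.28012128 -210.41767281   34.        ]] (array([ 512.07672267, -207.2317995 ,   31.00361899]), [np.float64(1.060637427024651), np.float64(1.0606374270245684)])
[[316.78198284 227.66266747]
 [373.78296647 222.26470479]
 [260.03348046 222.13345375]
 [316.91782455 275.65016419]]
[ 515.3937936  -206.75150013  180.02001381] [-0.59910467  0.60537366  0.02280647]
```

View pics/w2.png

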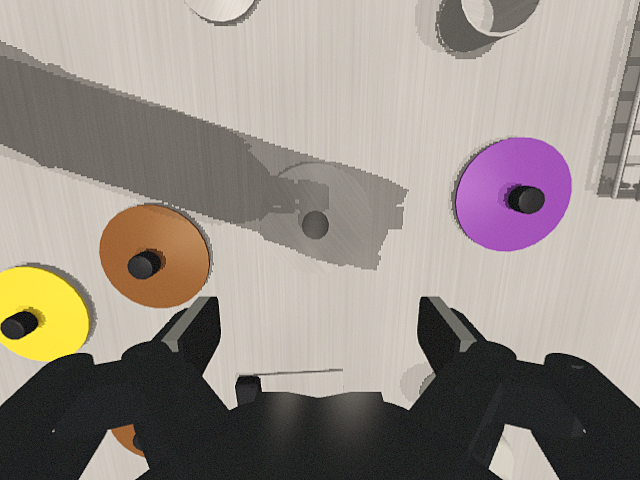

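The wrist view shows the knob at (315.5,224), unobstructed between the fingers, and nothing else within finger width. Best estimate for the lid is (512.5, −205).

Emit:
carry_out --pt "-0.02 0.02 -0.3 0 0 0" --pt "-0.02 0.02 -0.6 0 0 0" --pt "-0.02 0.02 -0.9 0 0 0" --pt "-0.02 0.02 -0.9 0 0 0" --fingers 0.7

```text
t: 2.3
position: [509.9, -203.2, 67.8]
tcp_rot: [-0.003, 0.706, 0.708, -0.001]
contact_force: [-0.0, -0.3, -0.7]
finger_gap: 59.6
grip_force: 0.0
```

Emit:
carry_out --pt "0 0 -0.15 0 0 0" --pt "0 0 -0.25 0 0 0" --pt "0 0 -0.33 0 0 0" --pt "0 0 -0.33 0 0 0" --pt "0 0 -0.33 0 0 0"

```text
t: 2.8
position: [512.7, -205.2, 32.5]
tcp_rot: [0.0, 0.707, 0.707, 0.0]
contact_force: [-0.3, -0.1, 0.3]
finger_gap: 59.9
grip_force: 0.0
```

```bash
python3 - <<'E'
from h import *
o=observe();print(o["position"],o["contact_force"],o["finger_gap"],tip_reach() if callable(tip_reach) else tip_reach)
E
```

```text
[ 512.65818338 -205.23351622   32.4627785 ] [-0.27241361 -0.14657889  0.31864109] 59.86363070462977 8.0
```

Emit:
carry_out --pt "0 0 -0.33 0 0 0"

```text
t: 2.9
position: [517.1, -206.8, -2.9]
tcp_rot: [0.005, 0.707, 0.707, 0.003]
contact_force: [0.8, -0.4, -0.6]
finger_gap: 59.7
grip_force: 0.0
```

That last call was my mistake: rows are relative, so it commanded a further 40 mm down. Backing up at once.

Emit:
carry_out --pt "0 0 0.4 0 0 0" --pt "0 0 0.4 0 0 0"

```text
t: 3.1
position: [514.4, -206.1, 43.1]
tcp_rot: [0.001, 0.707, 0.707, 0.001]
contact_force: [1.0, -0.9, 1.1]
finger_gap: 60.0
grip_force: 0.0
```

```bash
python3 - <<'E'
from h import *
o=observe();print(o)
cv2.imwrite("pics/s.png",capture("side")[220:380,300:520])
E
```

```text
{'t': 3.1, 'q': array([ 0.22016363,  0.32088213,  0.09118454,  1.83589288, -0.034314  ,
        0.98315681,  0.32535348]), 'dq': array([ 0.00183945, -0.01215879, -0.00453736,  0.02208584, -0.00582176,
       -0.07235246,  0.00340256]), 'tau': array([ -0.39907423, -49.59568262,   1.50573213, -29.09460425,
         0.05358213,   1.70465704,  -0.073733  ]), 'position': array([ 514.39577911, -206.08905835,   43.09367452]), 'tcp_rot': array([1.44769697e-03, 7.07212673e-01, 7.06999086e-01, 6.57031340e-04]), 'contact_force': array([ 1.01936818, -0.87287342,  1.11696282]), 'torque': array([-0.03479624, -0.06261588,  0.04593937]), 'grip_force': 0.0, 'finger_gap': 60.03276125673188}
```

```bash
python3 - <<'E'
from h import *
a=cv2.resize(cv2.imread("pics/s.png"),(396,288));w=cv2.resize(capture("wrist"),(396,297))[:288]
cv2.imwrite("pics/s2.png",np.hstack([a,w]))
E
```

```text
(no output)
```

View pics/s2.png

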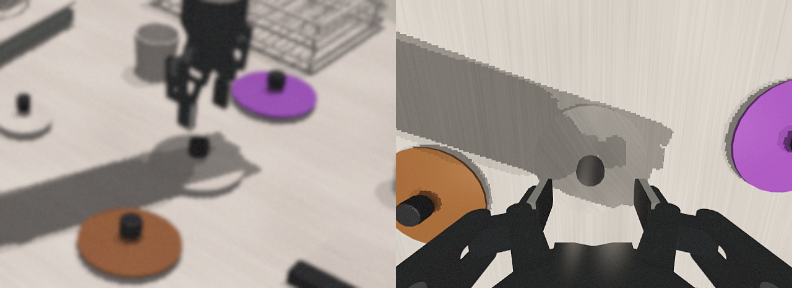

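The lid is still flat with its knob at wrist (313,276), and it was not visibly disturbed. I'll check the tip height and knob position numerically.

```bash
python3 - <<'E'
from h import *
D=camera_model("side")
print([proj(D,[x,-206,z])[0].round(1).tolist() for x in(480,550) for z in(30,40,50,60)])
w=camera_model("wrist");print(plane(w,[(313.5,276)],44)); o=observe();print(o["t"],o["position"],o["contact_force"])
E
```

```text
[[400.1, 307.9], [400.5, 304.1], [400.9, 300.2], [401.3, 296.3], [419.9, 295.1], [420.3, 291.3], [420.8, 287.5], [421.2, 283.7]]
[[ 511.33100079 -202.03617046   44.        ]]
3.2 [ 513.56305474 -205.63425766   41.81150462] [-0.59482244  0.06585271 -0.62960601]
```

```bash
python3 - <<'E'
from h import *
D=camera_model("side");im=capture("side");g=im.max(2)
m=(g<60).astype(np.uint8);n,l,st,ce=cv2.connectedComponentsWithStats(m)
for k in range(1,n):
    x,y,w,h,a=st[k]
    if a>15 and 370<x+w/2<450 and 200<y+h<330: print(st[k],ce[k].round(1))
for r in range(276,304,2): print(r,''.join('#' if v<60 else '+' if v<100 else '.' for v in g[r,392:436]))
S=camera_model("scene");g=capture("scene").max(2)
c=proj(S,[514,-206,50])[0].astype(int);print(c,[proj(S,[x,-206,z])[0].round(1).tolist() for x in(480,550) for z in(20,40,60)])
for r in range(c[1]-24,c[1]+24,2): print(r,''.join('#' if v<30 else '+' if v<60 else '.' for v in g[r,c[0]-40:c[0]+40]))
E
```

```text
[ 392  214   47   76 1725] [415.3 247.1]
[405 297  11  11 102] [410.  301.7]
276 .....+##########+.........+######+..........
278 .......+######++............+####+..........
280 .......+#####++............................+
282 .......+#####+..............................
284 .......+#####+..............................
286 .......#####++..............................
288 .......+####++..............................
290 .........+++++..............................
292 ............................................
294 ............................................
296 ..............+++++++++.....................
298 .............+#########++...................
300 ............++##########+...................
302 ............+###########++..................
[239 234] [[249.1, 233.2], [248.5, 228.5], [247.9, 223.7], [230.8, 250.4], [230.0, 245.7], [229.2, 241.0]]
210 ......................##++###########################.....+++++.................
212 ......................++++##############+...########..........++++++++++++++++++
214 ....................+++++#############+.....######++....
[... 1109 characters left out ...]
++++++++++++++++++++
242 .....................................+#######+++++++++++++++++++++++++++++++++++
244 ......................................++++++++++++++++++++++++++++++++++++++++++
246 ....................................++++++++++++++++++...++++...++++++++++++++++
248 ...................................+++++++++++++++.............+++++.++++++++...
250 .................................++++++++++++.................+++...............
252 ...................................++++++++++................+++................
254 ......................................++++.................++++.................
256 .........................................................++++...................
```

```bash
python3 - <<'E'
from h import *
S,D=camera_model("scene"),camera_model("side")
print(tri([S,D],[(249.5,221.5),(403,290)]),tri([S,D],[(229.5,239),(421.5,279.5)]))
o=observe();print(o["position"],o["finger_gap"])
E
```

```text
(array([ 481.82265625, -202.88066522,   73.565806  ]), [np.float64(3.8235525554699237), np.float64(3.8235525554699787)]) (array([ 550.31187359, -204.37236285,   70.0816418 ]), [np.float64(0.7272292063096049), np.float64(0.7272292063098658)])
[ 512.47563564 -205.23951996   40.78217917] 59.84344911899514
```

```bash
python3 - <<'E'
from h import *
a=capture("side")[240:320,370:460];b=capture("scene")[190:270,195:285]
cv2.imwrite("pics/t.png",cv2.resize(np.hstack([a,b]),None,fx=4.4,fy=4.4,interpolation=cv2.INTER_CUBIC))
print(tip_reach, callable(tip_reach))
S,D=camera_model("scene"),camera_model("side")
E
```

```text
8.0 False
```

View pics/t.png

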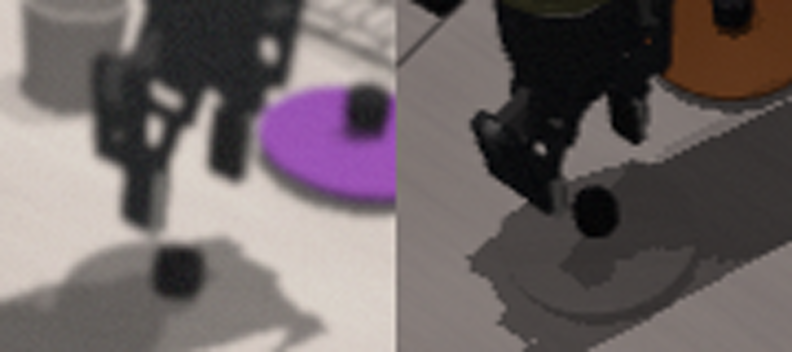

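The fingertips are plainly above the knob, about 30 mm higher than the reported TCP. I'll measure the tips at a narrower opening, here in free air.

Emit:
carry_out --pt "0 0 0 0 0 0" --pt "0 0 0 0 0 0" --pt "0 0 0 0 0 0" --pt "0 0 0 0 0 0" --fingers 0.42

```text
t: 3.8
position: [512.1, -205.2, 40.1]
tcp_rot: [-0.0, 0.707, 0.707, -0.0]
contact_force: [-0.2, 0.6, 0.2]
finger_gap: 35.7
grip_force: 0.0
```

```bash
python3 - <<'E'
from h import *
o=observe();print(o["position"],o["finger_gap"])
g=capture("side").max(2)
for r in range(276,310,2): print(r,''.join('#' if v<60 else '+' if v<100 else '.' for v in g[r,392:436]))
g=capture("scene").max(2)
for r in range(206,250,2): print(r,''.join('#' if v<30 else '+' if v<60 else '.' for v in g[r,200:280]))
E
```

```text
[ 512.1451018  -205.16543796   40.06324749] 35.660090639611326
276 .......++##########...+#######+.............
278 ..........+#######+...+######+..............
280 ..........+#####++....+######+............++
282 ..........+#####+......+#####+..............
284 ..........+####++..........++...............
286 ..........#####++...........................
288 ..........+####++...........................
290 ............++++............................
292 ............................................
294 ............................................
296 ..............+++++++++.....................
298 .............+#########++...................
300 ............+###########+...................
302 ............+###########+...................
304 ...........++##########++...................
306 ....+..+...+++########++....................
308 .++.+.+.+...++++++++++......................
206 ......................#################################.........................
208 .....................+################################+.+.......................
210 .....................##++#####
[... 965 characters left out ...]
++++++++++++++++++++
234 .............................#####+++#######++++++++++++++++++++++++++++++++++++
236 ................................##+++########+++++++++++++++++++++++++++++++++++
238 ...................................+##########++++++++++++++++++++++++++++++++++
240 ....................................##########++++++++++++++++++++++++++++++++++
242 ....................................+#######++++++++++++++++++++++++++++++++++++
244 .....................................+++++++++++++++++++++++++++++++++++++++++++
246 ...................................++++++++++++++++...+.++++...+++++++++++++++++
248 ...................................+++++++++..................+++++.++++++++....
```

```bash
python3 - <<'E'
from h import *
S,D=camera_model("scene"),camera_model("side")
print(tri([S,D],[(246.5,225.5),(406,290)]),tri([S,D],[(234,237),(419.5,284)]))
E
```

```text
(array([ 493.12210973, -203.01621577,   68.37794   ]), [np.float64(3.4884258633120573), np.float64(3.488425863312003)]) (array([ 537.6297742 , -205.55340145,   64.51029746]), [np.float64(3.614169165957842), np.float64(3.614169165957694)])
```

Tips sit about 26 mm above the TCP reading at this opening. I'll go down gradually and check force.

Emit:
carry_out --pt "0 0 -0.08 0 0 0" --pt "0 0 -0.16 0 0 0" --pt "0 0 -0.2 0 0 0" --pt "0 0 -0.24 0 0 0" --pt "0 0 -0.26 0 0 0" --pt "0 0 -0.28 0 0 0" --pt "0 0 -0.28 0 0 0" --fingers 0.5

```text
t: 4.6
position: [512.2, -205.2, 6.3]
tcp_rot: [-0.0, 0.707, 0.707, -0.0]
contact_force: [-0.2, -0.3, 0.3]
finger_gap: 42.7
grip_force: 0.0
```

Emit:
carry_out --pt "0 0 -0.02 0 0 0" --pt "0 0 -0.04 0 0 0" --pt "0 0 -0.05 0 0 0" --pt "0 0 -0.05 0 0 0"

```text
t: 5.0
position: [512.1, -205.1, 0.4]
tcp_rot: [-0.0, 0.707, 0.707, -0.0]
contact_force: [-0.1, 1.0, 0.1]
finger_gap: 42.8
grip_force: 0.0
```

```bash
python3 - <<'E'
from h import *
o=observe();print(o["position"],o["finger_gap"],o["contact_force"])
g=capture("side").max(2)
for r in range(280,316,2): print(r,''.join('#' if v<60 else '+' if v<100 else '.' for v in g[r,392:436]))
E
```

```text
[ 5.12106704e+02 -2.05104594e+02  3.52022472e-01] 42.794467060183216 [-0.1196295   0.97124698  0.14795001]
280 ##############+++++####+#########+..........
282 ###########+++########+++#######+...........
284 +#########+....+###+++########+.............
286 +#########+....+##....+######+..............
288 .##########+..+##+....+######+..............
290 .+###############.....+######+..............
292 ....+###########+.....#######+..............
294 ......++#######++....+######+...............
296 .......+#####+++++++########+...............
298 ......+######++.+###########+...............
300 ......+######++.+#######++++................
302 ......+#####++.++#######++..................
304 ...++++#####++.++#######++..................
306 .+.+.+++++++++.++#####++....................
308 .+.+.+.+++++...+++++++......................
310 +..+++.++..+..++............................
312 .++++++..+++................................
314 ++..++..+.+....+............................
```

Emit:
carry_out --pt "0 0 -0.02 0 0 0" --pt "0 0 -0.04 0 0 0" --pt "0 0 -0.04 0 0 0"

```text
t: 5.35
position: [511.9, -205.1, -4.7]
tcp_rot: [-0.0, 0.707, 0.707, -0.0]
contact_force: [-0.3, 1.0, -0.5]
finger_gap: 43.0
grip_force: 0.0
```

Emit:
carry_out --pt "0 0 0 0 0 0" --pt "0 0 0 0 0 0" --pt "0 0 0 0 0 0" --pt "0 0 0 0 0 0" --pt "0 0 0 0 0 0" --fingers 0 --squeeze 40

```text
t: 5.85
position: [512.4, -205.2, -4.1]
tcp_rot: [0.0, 0.707, 0.707, 0.0]
contact_force: [0.7, -0.6, 1.6]
finger_gap: 24.4
grip_force: 39.5
```

Emit:
carry_out --pt "0 0 0.05 0 0 0" --pt "0 0 0.15 0 0 0" --pt "0 0 0.3 0 0 0" --pt "0 0 0.5 0 0 0" --pt "0 0 0.7 0 0 0" --pt "0 0 0.85 0 0 0" --pt "0 0 1 0 0 0" --pt "0 0 1 0 0 0"

```text
t: 6.65
position: [513.7, -205.8, 119.0]
tcp_rot: [0.002, 0.707, 0.707, 0.001]
contact_force: [0.5, -0.5, -1.6]
finger_gap: 24.9
grip_force: 39.4
```

Emit:
carry_out --pt "0 0 0.1 0 0 -0.1" --pt "0.03 0.15 0.25 0 0 -0.2" --pt "0.06 0.35 0.4 0 0 -0.3" --pt "0.09 0.6 0.55 0 0 -0.4" --pt "0.12 0.8 0.65 0 0 -0.5" --pt "0.14 1 0.7 0 0 -0.57" --pt "0.14 1 0.7 0 0 -0.57"

```text
t: 7.35
position: [529.7, -81.1, 200.1]
tcp_rot: [-0.0, 0.845, 0.534, 0.001]
contact_force: [-0.1, 0.8, -1.4]
finger_gap: 24.5
grip_force: 39.4
```

```bash
python3 - <<'E'
from h import *
o=observe();print(o["position"],o["tcp_rot"],o["finger_gap"],o["contact_force"],o["torque"])
p=o["position"];print([proj(camera_model(n),p+[0,0,20])[0] for n in("scene","side")])
for n in("scene","side"):
    c=proj(camera_model(n),p+[0,0,20])[0].astype(int);cv2.imwrite(f"pics/k_{n}.png",capture(n)[c[1]-55:c[1]+45,c[0]-50:c[0]+50])
a=np.hstack([cv2.imread(f"pics/k_{n}.png") for n in("scene","side")]);cv2.imwrite("pics/k.png",cv2.resize(a,None,fx=4,fy=4))
E
```

```text
[529.65855457 -81.10778988 200.12260169] [-3.06319318e-04  8.45491214e-01  5.33988639e-01  8.04159942e-04] 24.51535616587311 [-0.10761553  0.80866282 -1.42337747] [ 0.04792376 -0.01740647  0.00259797]
[array([269.77379142, 220.42676531]), array([376.34641162, 202.08835209])]
```

View pics/k.png

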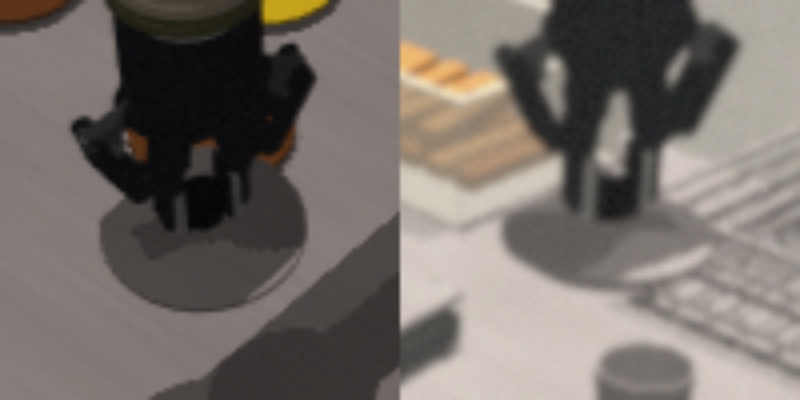

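The lid is held by its knob and level: knob at scene (270.8,215.8) and side (379,195.8).

```bash
python3 - <<'E'
from h import *
S,D=camera_model("scene"),camera_model("side")
x,r=tri([S,D],[(270.75,215.75),(379,195.75)]);print(x,r)
print(plane(S,[(270.75,215.75)],238.6),plane(D,[(379,195.75)],238.6))
# plate extremes: left/right in scene at z=218
print(plane(S,[(219+25,165+57),(219+76.5,165+57)],218).mean(0),plane(S,[(219+49,165+77.5)],210))
# pail rim in side view: edges from initial image, row profile
g=cv2.imread("pics/side0.png")
cv2.imwrite("pics/p.png",cv2.resize(g[170:240,250:335],None,fx=7,fy=7,interpolation=cv2.INTER_CUBIC))
E
```

```text
[529.58783731 -82.42306408 235.66619374] [np.float64(3.836295418901388), np.float64(3.836295418901332)]
[[528.94993614 -77.75200764 238.6       ]] [[527.35475709 -89.14154154 238.6       ]]
[531.83619753 -79.35849831 218.        ] [[573.2686806  -49.74853676 210.        ]]
```

View pics/p.png

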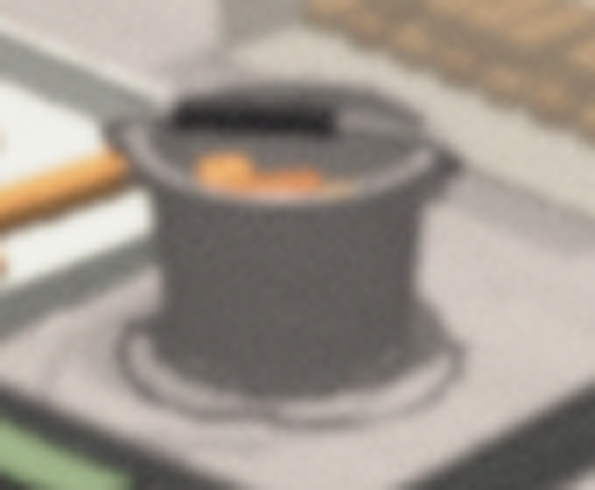

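Pail crop: ears at side (266.9,189.3) and (314.6,193.6), and the grip centre at (286.4,186.9).

```bash
python3 - <<'E'
from h import *
D=camera_model("side")
e=plane(D,[(266.9,189.3),(314.6,193.6)],121);print(e,e.mean(0),plane(D,[(286.4,186.9)],169))
S=camera_model("scene");print(tri([S,D],[(376.75,340.4),(290.7,191.4)]),tri([S,D],[(376.25,297.75),(286.4,186.9)]))
o=observe();print(o["position"])
E
```

```text
[[541.03888041 302.3857186  121.        ]
 [614.38060629 196.42245778 121.        ]] [577.70974335 249.40408819 121.        ] [[517.47252536 197.28433877 169.        ]]
(array([579.48514148, 252.28483493, 119.74825344]), [np.float64(0.9524929104888833), np.float64(0.9524929104890124)]) (array([520.04520943, 203.47562977, 166.68721736]), [np.float64(2.2046465628856455), np.float64(2.2046465628856953)])
[528.73163258 -84.92259303 199.19357392]
```

Emit:
carry_out --pt "0.02 0.15 0 0 0 -0.05" --pt "0.05 0.4 0 0 0 -0.12" --pt "0.09 0.65 0 0 0 -0.2" --pt "0.14 1 0 0 0 -0.3"

```text
t: 7.85
position: [545.7, 32.6, 199.1]
tcp_rot: [0.0, 0.905, 0.426, -0.001]
contact_force: [0.7, -0.4, -1.3]
finger_gap: 24.2
grip_force: 39.4
```

Emit:
carry_out --pt "0.05 0.3 0 0 0 -0.1" --pt "0.09 0.6 0 0 0 -0.2" --pt "0.14 1 0 0 0 -0.27"

```text
t: 8.15
position: [563.2, 152.8, 199.0]
tcp_rot: [0.001, 0.945, 0.328, -0.001]
contact_force: [2.0, 0.8, -1.8]
finger_gap: 24.3
grip_force: 39.4
```

Emit:
carry_out --pt "0.05 0.3 0 0 0 0" --pt "0.1 0.55 0 0 0 0" --pt "0.12 0.7 0 0 0 0" --pt "0.13 0.8 0 0 0 0" --pt "0.13 0.8 0 0 0 0" --pt "0.13 0.8 0 0 0 0" --pt "0.13 0.8 0 0 0 0"

```text
t: 8.85
position: [578.7, 248.8, 199.9]
tcp_rot: [0.0, 0.944, 0.33, 0.0]
contact_force: [-0.4, -0.7, -0.8]
finger_gap: 24.4
grip_force: 39.4
```

Emit:
carry_out --pt "0 0 -0.08 0 0 0" --pt "0 0 -0.18 0 0 0" --pt "0 0 -0.28 0 0 0" --pt "0 0 -0.36 0 0 0" --pt "0 0 -0.42 0 0 0" --pt "0 0 -0.45 0 0 0" --pt "0 0 -0.45 0 0 0" --pt "0 0 -0.45 0 0 0"

```text
t: 9.65
position: [578.5, 251.0, 146.1]
tcp_rot: [0.0, 0.944, 0.331, 0.0]
contact_force: [0.6, 0.3, -0.8]
finger_gap: 24.3
grip_force: 39.4
```

```bash
python3 - <<'E'
from h import *
o=observe();print(o["t"],o["position"],o["tcp_rot"],o["finger_gap"],o["contact_force"],o["torque"],o["q"])
np.savez("seat.npz",a=capture("scene"),b=capture("side"))
E
```

```text
9.65 [578.46333595 250.96851764 146.14146879] [5.04473469e-06 9.43501750e-01 3.31367353e-01 3.53139265e-04] 24.293502037999964 [ 0.6119871   0.32663634 -0.84788026] [-0.01637806 -0.02345932  0.01294811] [-0.3852902   0.3812463  -0.12426743  1.5171048   0.04882018  1.24557268
 -1.41158694]
```

Emit:
carry_out --pt "0 0 -0.05 0 0 0" --pt "0 0 -0.1 0 0 0" --pt "0 0 -0.14 0 0 0" --pt "0 0 -0.17 0 0 0" --pt "0 0 -0.17 0 0 0" --pt "0 0 -0.17 0 0 0"

```text
t: 10.35
position: [578.2, 250.8, 125.3]
tcp_rot: [0.0, 0.944, 0.331, 0.0]
contact_force: [0.2, 0.8, -0.6]
finger_gap: 24.5
grip_force: 39.4
```

Emit:
carry_out --pt "0 0 -0.015 0 0 0" --pt "0 0 -0.03 0 0 0" --pt "0 0 -0.045 0 0 0" --pt "0 0 -0.045 0 0 0"

```text
t: 10.75
position: [578.1, 250.7, 119.6]
tcp_rot: [0.0, 0.944, 0.331, -0.0]
contact_force: [0.1, 0.6, -2.1]
finger_gap: 24.8
grip_force: 39.4
```

Emit:
carry_out --pt "0 0 -0.012 0 0 0" --pt "0 0 -0.024 0 0 0" --pt "0 0 -0.024 0 0 0"

```text
t: 11.05
position: [578.1, 250.8, 116.8]
tcp_rot: [0.0, 0.944, 0.331, -0.0]
contact_force: [0.8, 0.5, -1.4]
finger_gap: 24.6
grip_force: 39.4
```

Emit:
carry_out --pt "0 0 -0.008 0 0 0" --pt "0 0 -0.012 0 0 0" --pt "0 0 -0.012 0 0 0"

```text
t: 11.35
position: [578.3, 250.8, 116.2]
tcp_rot: [0.0, 0.944, 0.331, 0.0]
contact_force: [-2.7, -1.8, 4.5]
finger_gap: 24.3
grip_force: 40.0
```

Emit:
carry_out --pt "-0.006 -0.005 0 0 0 0" --pt "-0.006 -0.005 -0.006 0 0 0" --pt "-0.006 -0.005 -0.006 0 0 0"

```text
t: 11.65
position: [578.2, 250.8, 116.1]
tcp_rot: [-0.0, 0.943, 0.331, 0.001]
contact_force: [-1.2, 0.3, 8.2]
finger_gap: 24.4
grip_force: 40.4
```

```bash
python3 - <<'E'
from h import *
for i in range(3):
    capture("scene");o=observe();print(o["position"],o["contact_force"],o["torque"])
E
```

```text
[578.24727037 250.79461894 116.14381426] [ 0.39519956 -0.180768    7.74952257] [ 0.07107708  0.22387309 -0.02152576]
[578.27231465 250.81131094 116.16829343] [-1.32468494 -0.29915876  7.64783102] [0.10799746 0.13317963 0.00213107]
[578.25536468 250.77688186 116.12912499] [-0.55479609  0.40171218  7.6963093 ] [ 0.0587253   0.17976511 -0.06159749]
```

Contact is vertical (7.7 N, almost no side force) at the height computed for home, so I'm letting go.

Emit:
carry_out --pt "0 0 0.004 0 0 0" --pt "0 0 0.004 0 0 0" --pt "0 0 0.004 0 0 0" --pt "0 0 0.004 0 0 0" --pt "0 0 0.004 0 0 0" --fingers 0.55

```text
t: 12.3
position: [577.4, 250.1, 115.2]
tcp_rot: [0.0, 0.944, 0.331, -0.0]
contact_force: [-0.6, -0.1, -0.8]
finger_gap: 47.0
grip_force: 0.0
```

Emit:
carry_out --pt "0 0 0.05 0 0 0" --pt "0 0 0.15 0 0 0" --pt "0 0 0.35 0 0 0" --pt "0 0 0.7 0 0 0" --pt "0 0 1 0 0 0" --pt "0 0 1 0 0 0"

```text
t: 12.9
position: [579.8, 251.4, 242.7]
tcp_rot: [-0.001, 0.944, 0.331, 0.005]
contact_force: [-0.4, 1.1, 0.2]
finger_gap: 47.2
grip_force: 0.0
```

```bash
python3 - <<'E'
from h import *
o=observe();print(o["position"],o["contact_force"],o["finger_gap"],o["tcp_rot"])
S,D=camera_model("scene"),camera_model("side")
P=[579,252];out=[]
for n,m in(("scene",S),("side",D)):
    im=capture(n);g=im.max(2);cv2.imwrite(f"pics/after_{n}.png",im)
    c=proj(m,P+[154])[0];print(n,"pred knob",c.round(1),"grip pred",proj(m,[520.5,204.5,169])[0].round(1))
    c=c.astype(int);T=45 if n=="scene" else 60
    for r in range(c[1]-26,c[1]+20,2): print(r,''.join('#' if v<T else '+' if v<T+30 else '.' for v in g[r,c[0]-36:c[0]+36]))
    print(c-[36,0])
E
```

```text
[579.77840073 251.42879208 242.72859376] [-0.38387878  1.08792073  0.17584447] 47.246276723548526 [-5.92072653e-04  9.43517650e-01  3.31283127e-01  5.05796910e-03]
scene pred knob [377.8 332.6] grip pred [375.6 297.8]
306 ...........+.++++++++######+++#+....###+..+########+...#+++.............
308 ...........++++++++++++++#############......##########+.................
310 ...........+++++++++++++++++###########....+######....#####.............
312 ..........++++++++++++++++++++++#################+.......+##+...........
314 ..........+++++++++++++++++++++++++++++++++++###++..............##+.....
316 ..........++++++++++++++++++++++++++++++++++++++++..............+#####+.
318 ..........++++++++++++++++++++++++++++++++++++++++++................+###
320 .........+++++++++++++++++++++++++++++++++++++++++++++........+.........
322 .........+++++++++++++++++++++++++++++++++++++++++++++..................
324 .........++++++++++++++++++++++++++####+++++++++++++++....##+..+........
326 ........++++++++++++++++++++++++##########++++++++++++.....+####........
328 ........++++++++++++++++++++++#
[... 2032 characters left out ...]
1 ................................+########+..............................
183 ................................+########+..............................
185 ....................++####################++............................
187 .....................+#####################+............................
189 ......................++++++++++++++++++++++............................
191 ........................+...............................................
193 ...........................................................+............
195 ........................................................................
197 ........................................................................
[254 179]
```

The lid is seated centrally: knob at scene (377.5,331) against a predicted (377.8,332.6). The bail grip hasn't moved, at side (285.8,187). Next I turn 90° and go over the grip.

Emit:
carry_out --pt "-0.1 -0.08 0 0 0 0.15" --pt "-0.2 -0.16 0 0 0 0.32" --pt "-0.3 -0.24 0 0 0 0.49" --pt "-0.4 -0.32 0 0 0 0.66" --pt "-0.47 -0.38 0 0 0 0.83" --pt "-0.47 -0.38 0 0 0 1" --pt "-0.47 -0.38 0 0 0 1"

```text
t: 13.7
position: [520.6, 204.2, 234.8]
tcp_rot: [-0.0, 0.744, 0.668, -0.001]
contact_force: [0.3, -0.5, -0.4]
finger_gap: 46.8
grip_force: 0.0
```

Emit:
carry_out --pt "0 0 0 0 0 0.18" --pt "0 0 0 0 0 0.36" --pt "0 0 0 0 0 0.54" --pt "0 0 0 0 0 0.72" --pt "0 0 -0.05 0 0 0.9" --pt "0 0 -0.1 0 0 1" --pt "0 0 -0.1 0 0 1" --pt "0 0 -0.1 0 0 1"

```text
t: 14.5
position: [521.0, 204.6, 223.1]
tcp_rot: [-0.0, 0.435, 0.9, -0.0]
contact_force: [1.0, -0.1, -0.3]
finger_gap: 46.8
grip_force: 0.0
```

```bash
python3 - <<'E'
from h import *
from scipy.spatial.transform import Rotation as R
o=observe();q=o["tcp_rot"];print(o["t"],o["position"],R.from_quat([*q[1:],q[0]]).as_matrix().round(3),o["q"])
w=camera_model("wrist");im=capture("wrist");cv2.imwrite("pics/w3.png",im);g=im.max(2)
print(-w["R"].T@w["t"])
u=np.array([.782,.624]);v=np.array([-.624,.782]);b=np.array([520.8,205])
print("pred grip ends",proj(w,[[*(b+30*v),169],[*(b-30*v),169]]).round(1),"knob",proj(w,[579,252,154]).round(1))
c=proj(w,[*b,169])[0].astype(int);print(c)
for r in range(c[1]-70,c[1]+50,4): print(r,''.join('#' if v<35 else '+' if v<60 else '.' for v in g[r,max(c[0]-160,0):c[0]+160:3]))
E
```

```text
14.5 [520.95753913 204.61361075 223.0617921 ] [[-0.621  0.783 -0.001]
 [ 0.783  0.621 -0.   ]
 [ 0.    -0.001 -1.   ]] [-0.22131615  0.19334809 -0.2687053   1.59640888  0.05194361  1.35968742
  0.17447031]
[479.99752775 257.27948695 393.32175061]
pred grip ends [[318.  209.4]
 [318.2 291.1]] knob [[418.1 245.2]]
[318 251]
181 ................................###+#####+##.+#............................................................
185 ...............................##+##....####+#.............................................................
189 ..............................##+##.....#####..............................................................
193 .............................++##+##....####...............................................................
197 .............................###+#+####++++................................................................
201 ............................####.....##+##.................................................................
205 ...........................#####.....#####..........................................................
[... 1883 characters left out ...]
............................
277 .......................................................++..................................................
281 .......................................................++..................................................
285 .......................................................++..................................................
289 ##.................................##..................++..................................................
293 ###...............................###.................+....................................................
297 ###..............................####......................................................................
```

```bash
python3 - <<'E'
from h import *
g=cv2.imread("pics/w3.png").max(2).astype(int)
for r in(200,208,214,225,245,270,288,294,300): print(r,g[r,298:346:2])
E
```

```text
200 [ 95 106  97  99 102 101 125 120 123 127  99 102 106 109 103  94 103 100
 103  98 100  99  98  99]
208 [ 99 101 102 102 101  98 127 132 112 105 107 102 104 107 105 103 103 104
  98  99 100  99  98  86]
214 [128  96  97  96 106 104  60  71  69  73  66  69  70  60  55 104 101  99
 100  97  99 104 100 119]
225 [121 122 116 107  99 108  74  66  76  73  70  70  60  62  44 116  96 101
  98  95  90 124 124 119]
245 [122 129 122 123 120 122 109  70  75  76  64  70  61  58  50 107 110 126
 124 121 120 121 117 117]
270 [120 123 122 130 121 128 133  77  81  73  71  61  52  52  46 105 124 124
 123 121 120 124 125 126]
288 [179 175 175 176 173 175 176  71  76  71  69  60  63  54  41 113 184 182
 184 187 182 184 181 176]
294 [182 174 173 171 174 170 174 181 187 163 101  82  97 101 124 166 183 187
 181 182 179 178 183 177]
300 [178 176 173 173 178 178 181 177 178 180 179 191 117 119 121 117 103 115
 186 176 169 178 178 177]
```

The grip sleeve spans columns 310–327 and rows 212–291, against a predicted centre at column 318, so it's well aligned. Descending.

Emit:
carry_out --pt "0 0 -0.1 0 0 0" --pt "0 0 -0.3 0 0 0" --pt "0 0 -0.5 0 0 0" --pt "0 0 -0.62 0 0 0" --pt "0 0 -0.7 0 0 0" --pt "0 0 -0.75 0 0 0" --pt "0 0 -0.78 0 0 0" --pt "0 0 -0.78 0 0 0"

```text
t: 15.35
position: [521.2, 204.7, 129.9]
tcp_rot: [0.0, 0.433, 0.901, 0.0]
contact_force: [-0.6, -0.6, 0.5]
finger_gap: 46.8
grip_force: 0.0
```

Emit:
carry_out --pt "0 0 0 0 0 0" --pt "0 0 0 0 0 0" --pt "0 0 0 0 0 0" --pt "0 0 0 0 0 0" --pt "0 0 0 0 0 0" --pt "0 0 0 0 0 0" --fingers 0 --squeeze 25

```text
t: 15.95
position: [521.4, 204.7, 130.3]
tcp_rot: [0.0, 0.433, 0.901, 0.0]
contact_force: [-0.4, -0.1, 5.5]
finger_gap: 10.5
grip_force: 26.2
```

```bash
python3 - <<'E'
from h import *
o=observe();print(o["t"],o["position"],o["contact_force"],o["torque"],o["finger_gap"])
c=np.array(o["position"])
# steps along the arc: hinge angle a from lean 57.3deg to 0
u=np.array([.782,.624]);
for k in np.linspace(0,1,9):
    th=1-k; d=88*(np.sin(1)-np.sin(th)); z=88*(np.cos(th)-np.cos(1)); print(np.round(np.r_[u*d,z]/120,3))
E
```

```text
15.95 [521.38179438 204.72536797 130.28474695] [-0.3885752  -0.07837679  5.51480586] [-0.11399488  0.21929245  0.12925379] 10.539019771152692
[0. 0. 0.]
[0.042 0.034 0.074]
[0.092 0.073 0.14 ]
[0.147 0.117 0.198]
[0.208 0.166 0.247]
[0.273 0.217 0.286]
[0.341 0.272 0.314]
[0.411 0.328 0.331]
[0.483 0.385 0.337]
```

Bar gripped. Now I follow the arc up to upright.

Emit:
carry_out --pt "0.02 0.016 0.037 0 0 0" --pt "0.042 0.034 0.074 0 0 0" --pt "0.066 0.053 0.108 0 0 0" --pt "0.092 0.073 0.14 0 0 0" --pt "0.119 0.095 0.17 0 0 0" --pt "0.147 0.117 0.198 0 0 0" --pt "0.177 0.141 0.224 0 0 0" --pt "0.208 0.166 0.247 0 0 0"

```text
t: 16.75
position: [546.3, 225.3, 160.2]
tcp_rot: [0.0, 0.433, 0.902, 0.0]
contact_force: [-3.9, -0.5, 6.0]
finger_gap: 11.1
grip_force: 26.2
```

Emit:
carry_out --pt "0.032 0.025 0.021 0 0 0" --pt "0.065 0.051 0.039 0 0 0" --pt "0.099 0.079 0.055 0 0 0" --pt "0.133 0.106 0.067 0 0 0" --pt "0.168 0.134 0.077 0 0 0" --pt "0.203 0.162 0.084 0 0 0" --pt "0.239 0.191 0.089 0 0 0" --pt "0.275 0.219 0.09 0 0 0"

```text
t: 17.55
position: [579.6, 252.1, 170.9]
tcp_rot: [0.0, 0.433, 0.902, 0.001]
contact_force: [-3.2, 1.2, 5.4]
finger_gap: 10.8
grip_force: 26.1
```

```bash
python3 - <<'E'
from h import *
for i in range(4):
    im=capture(["scene","side"][i%2]);o=observe();print(o["t"],o["position"],o["contact_force"].round(1),o["torque"].round(2),o["finger_gap"])
E
```

```text
17.6 [580.08162412 252.65143135 170.86336834] [-3.4  1.8  6.8] [0.6  0.46 0.05] 10.532648893225828
17.65 [579.81988305 252.5489029  170.86726455] [-1.9  2.7  6.5] [0.63 0.37 0.09] 10.663906384488419
17.7 [579.69953258 252.37147548 170.87651308] [-2.2  2.6  5.9] [0.63 0.39 0.11] 10.891242210034392
17.75 [579.66085981 252.23936065 170.90538181] [-2.4  2.6  7.4] [0.58 0.39 0.07] 10.952928160895777
```

Emit:
carry_out --pt "-0.003 0.004 0.004 0 0 0" --pt "-0.005 0.007 0.01 0 0 0" --pt "-0.005 0.007 0.016 0 0 0" --pt "-0.005 0.007 0.016 0 0 0" --pt "-0.005 0.007 0.016 0 0 0" --pt "-0.005 0.007 0.016 0 0 0" --squeeze 60

```text
t: 18.35
position: [578.2, 251.1, 171.3]
tcp_rot: [-0.0, 0.433, 0.901, -0.001]
contact_force: [-0.0, -0.0, -6.7]
finger_gap: 9.9
grip_force: 58.4
```

```bash
python3 - <<'E'
from h import *
o=observe();print(o["t"],o["position"],o["contact_force"].round(1),o["torque"].round(2),o["finger_gap"])
S,D=camera_model("scene"),camera_model("side")
a=capture("scene");b=capture("side");cv2.imwrite("pics/up_scene.png",a);cv2.imwrite("pics/up_side.png",b)
# compare pail/ear regions with earlier pictures: shift of foot region by phase correlation
for n,im,ref in(("scene",a,"pics/after_scene.png"),("side",b,"pics/after_side.png")):
    m=camera_model(n);c=proj(m,[579,252,85])[0].astype(int);r=cv2.imread(ref)
    sl=np.s_[c[1]-8:c[1]+28,c[0]-34:c[0]+34]
    f=lambda i:np.float32(cv2.cvtColor(i[sl],cv2.COLOR_BGR2GRAY))
    print(n,cv2.phaseCorrelate(f(r),f(im),cv2.createHanningWindow((68,36),cv2.CV_32F)))
E
```

```text
18.35 [578.19077894 251.14307476 171.31510107] [-0.  -0.  -6.7] [-0.02  0.    0.02] 9.87538068361647
scene ((0.3915764267586752, 0.12843685001525884), 0.8843082737775496)
side ((0.1406196831241715, -0.0584721689988541), 0.9620060462642599)
```

The wrist carries about 6.7 N with no side load, and the pail has moved less than 1 mm. Lifting straight up.

Emit:
carry_out --pt "0 0 0.02 0 0 0" --pt "0 0 0.06 0 0 0" --pt "0 0 0.11 0 0 0" --pt "0 0 0.17 0 0 0" --pt "0 0 0.23 0 0 0" --pt "0 0 0.29 0 0 0" --pt "0 0 0.33 0 0 0" --pt "0 0 0.35 0 0 0"

```text
t: 19.25
position: [578.7, 251.8, 214.9]
tcp_rot: [0.0, 0.433, 0.901, 0.0]
contact_force: [0.2, -0.2, -7.2]
finger_gap: 9.9
grip_force: 58.5
```

Emit:
carry_out --pt "0 0 0.02 0 0 0" --pt "0 0 0.06 0 0 0" --pt "0 0 0.12 0 0 0" --pt "0 0 0.18 0 0 0" --pt "0 0 0.24 0 0 0" --pt "0 0 0.29 0 0 0" --pt "0 0 0.32 0 0 0" --pt "0 0 0.33 0 0 0"

```text
t: 20.05
position: [578.6, 251.7, 254.3]
tcp_rot: [0.0, 0.433, 0.901, 0.0]
contact_force: [0.0, 0.0, -7.9]
finger_gap: 9.7
grip_force: 58.5
```

Emit:
carry_out --pt "0 0 0 0 0 0" --pt "0 0 0 0 0 0" --pt "0 0 0 0 0 0" --pt "0 0 0 0 0 0" --pt "0 0 0 0 0 0" --pt "0 0 0 0 0 0" --pt "0 0 0 0 0 0" --pt "0 0 0 0 0 0"

```text
t: 20.85
position: [578.5, 251.7, 253.7]
tcp_rot: [0.0, 0.433, 0.901, 0.0]
contact_force: [-0.6, 0.0, -7.7]
finger_gap: 9.9
grip_force: 58.4
```

```bash
python3 - <<'E'
from h import *
for i in range(4):
    im=[capture("side"),cv2.imwrite("pics/end.png",capture("scene"))][0];o=observe();print(o["t"],o["position"].round(1),o["contact_force"].round(1),o["torque"].round(2),o["finger_gap"].round(2))
cv2.imwrite("pics/end_side.png",im)
m=camera_model("side");g=im.max(2)
c=proj(m,[579,252,165])[0].astype(int);print(c,"foot L/R pred",proj(m,[579,252,125]),"rim",proj(m,[579,252,210]))
for r in range(c[1]-60,c[1]+50,3): print(r,''.join('#' if v<60 else '+' if v<110 else '-' if v<140 else '.' for v in g[r,c[0]-40:c[0]+40]))
E
```

```text
Traceback (most recent call last):
AttributeError: 'float' object has no attribute 'round'
```

```bash
python3 - <<'E'
from h import *
for i in range(3):
    im=capture("side");o=observe();print(o["t"],o["position"].round(1),o["contact_force"].round(1),o["torque"].round(2))
m=camera_model("side");g=im.max(2)
c=proj(m,[579,252,165])[0].astype(int);print(c,"foot",proj(m,[579,252,125]),"rim",proj(m,[579,252,210]))
for r in range(c[1]-60,c[1]+50,3): print(r,''.join('#' if v<60 else '+' if v<110 else '-' if v<140 else '.' for v in g[r,c[0]-40:c[0]+40]))
E
```

```text
21.0 [578.5 251.6 253.7] [ 0.2 -0.6 -6.4] [0.01 0.01 0.04]
21.05 [578.5 251.7 253.7] [ 0.4  0.2 -7.9] [0.01 0.04 0.08]
21.1 [578.5 251.7 253.7] [ 0.1  0.5 -7.5] [ 0.01 -0.02 -0.04]
[290 175] foot [[290.26069844 189.59746188]] rim [[289.96153428 159.35568854]]
115 ................................-+###########+-.................................
118 .................................+##########+-..................................
121 ...................................-+#####+++-..................................
124 ...................................-+#####+++-..................................
127 .............................------++#####+++--.................................
130 .........................--+++#####++#####+++######++-..........................
133 .......................--...........-++++++--.........---.......................
136 ....................--....................................--....................
139 ..................--........................................--..................
142 .................--..........................................---.......
[... 1604 characters left out ...]
....................
202 --........................-------...............................................
205 ..................---------.............--......................................
208 ..........----------................-----------------------.....................
211 ...------------.............---+-++++-+++--------------------------.............
214 -------..............--++++++++++++++++++++++++++-------------------............
217 --...................--++++++++++++++++++++++++++++----------------.............
220 .......................-++++++++++++++++++++++++++++-------------...............
223 .........................-+++++++++++++++++++++++-------------..................
```

The pail hangs level with its lid seated, steady about 8 cm over the scale. Handing in.

```bash
python3 -c "
from cell import *
print(job_done())"
```

```text
the job is handed in; nothing more can be done
None
```

The job is handed in: the lid is seated in the pail, and the arm holds the pail by its upright bail, level and steady about 8 cm over the scale, at about 21 s; one mistaken 40 mm downward command over the lid was reversed at once, with no contact seen.

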